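# Tap the three pins of a violin belly blank down in order

## Task

Set the pins that hold the violin belly blank to its board: with the fingertips, press each headed pin lightly down until it is fully in or nearly so, first the one in the broad lower bout, then the one in the narrower upper bout, last the one at the waist. The pins stay down by themselves and none may be pushed out of turn; press gently, do not lift or shift the board, and leave the things beside it where they are.

Things in the scene. Friction and masses are not known exactly. Their poses are not given: they have to be found in the camera images.
- pinning_board: loose wooden board 216x370x18 mm, 1 to 2 kg, lying flat on the bench, with a pale violin belly blank (208x356 mm, 16 mm high) fixed on it and three headed wooden pins along its centre line, 112 mm apart. Origin: middle of the underside; y runs along the blank from its broad end (lower bout, +y) to its narrower end (upper bout, -y); z up. It may lie turned any way round
- pin_lower_top (a point): centre of the flat top of the pin in the broad lower bout, 112 mm from the middle of the board towards its own +y; the dark round head is 29 mm wide and 8 mm thick, its top about 63 to 66 mm above the bench at the start. The point moves down with the pin and its buffer
- pin_lower (a joint): how far this pin has gone down, in m: 0 fully up, 0.012 fully down against its stop. The head itself sits on a rubber buffer that yields 0.4 mm per N (6 mm at most) and springs back, so the first 1 mm or so of pushing only squeezes the buffer; joint and buffer add up. It starts at 0 to 0.003. It slides straight down under about 3 N plus 8 N per m/s and stays where it is left; it counts as down from 0.007
- pin_upper_top (a point): centre of the flat top of the pin in the narrower upper bout, 112 mm from the middle towards its own -y; the dark round head is 29 mm wide and 8 mm thick, its top about 63 to 66 mm above the bench at the start. The point moves down with the pin and its buffer
- pin_upper (a joint): how far this pin has gone down, in m: 0 fully up, 0.012 fully down against its stop. The head itself sits on a rubber buffer that yields 0.4 mm per N (6 mm at most) and springs back, so the first 1 mm or so of pushing only squeezes the buffer; joint and buffer add up. It starts at 0 to 0.003. It slides straight down under about 3 N plus 8 N per m/s and stays where it is left; it counts as down from 0.007
- pin_middle_top (a point): centre of the flat top of the pin at the waist, over the middle of the board; the dark round head is 29 mm wide and 8 mm thick, its top about 63 to 66 mm above the bench at the start. The point moves down with the pin and its buffer
- pin_middle (a joint): how far this pin has gone down, in m: 0 fully up, 0.012 fully down against its stop. The head itself sits on a rubber buffer that yields 0.4 mm per N (6 mm at most) and springs back, so the first 1 mm or so of pushing only squeezes the buffer; joint and buffer add up. It starts at 0 to 0.003. It slides straight down under about 3 N plus 8 N per m/s and stays where it is left; it counts as down from 0.007
- spool_clamp_1: bystander, loose: turned wooden spool clamp with a wing nut, standing, 35 mm wide, 68 mm tall, beside the board. Origin: middle of the underside
- finger_plane_2: bystander, loose: tiny brass plane, 29x60x31 mm, beside the board. Origin: middle of the underside
- spool_clamp_2: bystander, loose: second standing spool clamp, same as the first, 35 mm wide, 68 mm tall, beside the board. Origin: middle of the underside
- sanding_block: bystander, loose: cork block, 46x90x27 mm, beside the board. Origin: middle of the underside
- rosin_cake: bystander, loose: round cake of rosin in a tin, 45 mm wide, 16 mm tall, beside the board. Origin: middle of the underside
- bridge_blank_1: bystander, loose: small maple bridge blank lying flat, 33x41x8 mm, beside the board. Origin: middle of the underside

How it is judged:
On the way, in this order (a step that is already met when the one before it is completed fails the run):
1. the pin in the broad lower bout is down (value of joint pin_lower above 0.007 m), for 0.1 s.
2. the pin in the narrow upper bout is down (value of joint pin_upper above 0.007 m), for 0.1 s.
3. the pin in the waist is down (value of joint pin_middle above 0.007 m), for 0.1 s.
At the end, for the whole second after the job is handed in: all three pins are at least 7 mm down, the board lies flat within 20 mm of where it was, and every bystander is within 25 mm of its place (value of joint each of pin_lower, pin_upper, pin_middle above 0.007 m and distance of pinning_board from where it was at the start of the episode below 0.02 m and linear speed of pinning_board below 0.02 m/s and angle between pinning_board's own z axis and vertical below 0.05 rad and distance of each of spool_clamp_1, finger_plane_2, spool_clamp_2, sanding_block, rosin_cake, bridge_blank_1 from where it was at the start of the episode below 0.025 m); the robot touches nothing.
It fails at once if the upper pin pushed down before the lower pin is down (value of joint pin_upper above 0.005 m and value of joint pin_lower below 0.007 m).
It fails at once if the waist pin pushed down before both others are down (value of joint pin_middle above 0.005 m and value of joint any of pin_lower, pin_upper below 0.007 m).
It fails at once if pressed harder than 20 N on a pin, the blank or the board (contact force between the fingers and pinning_board above 20 N).
It fails at once if the board lifted, tipped or pushed away by more than 20 mm (height (world z) of pinning_board above 0.01 m or distance of pinning_board from where it was at the start of the episode above 0.02 m or angle between pinning_board's own z axis and vertical above 0.08 rad).
It fails at once if a bystander lifted, knocked over or shifted by more than 25 mm (distance of any of spool_clamp_1, finger_plane_2, spool_clamp_2, sanding_block, rosin_cake, bridge_blank_1 from where it was at the start of the episode above 0.025 m or angle between any of spool_clamp_1, finger_plane_2, spool_clamp_2, sanding_block, rosin_cake, bridge_blank_1's own z axis and vertical above 0.4 rad).
It also fails if it takes over 42 s, if anything falls off the work surface, if the arm or the gripper's body presses on something with over 40 N, if the wrist force passes 120 N, or if a joint passes its speed limit or range.

## Robot

A 6-joint arm with a two-finger parallel gripper is mounted at the origin on a cart in front of the work surface, level with it; the furniture and walls round the work are solid. World frame = base frame: x ahead of the robot, y to its left, z up, the work surface at z = 0. Lengths are in m, angles in rad, forces in N, time in s.
With the tool pointing down it reaches from about 0.4 to 0.925 m from the base axis. Payload 3.4 kg.
Tool frame: the origin (TCP) lies at the centre of the arm's flange, where the gripper is bolted on; the fingertips stand 173 mm ahead of it and the grasp point (between the pads) lies 155 mm ahead of it; z points along the fingers, y is the direction in which the jaws open and shut (so a half turn about z gives the same grasp; the last joint's range is limited). The gripper opens to 85 mm and grips with 20 to 120 N. Pads are 22 mm wide; open, the fingers measure 114 mm over their backs; the gripper's body (76 mm by 85 mm) begins 54 mm behind the grasp point. The pads swing forward as they close: fully open they stand 13 mm farther back than shut.
Start: joints at [1.105, 0.307, 1.506, -0, 1.328, -0.073], TCP at [0.22, 0.531, 0.405] pointing down, gripper open.
Joint ranges: [-3.12, 3.12], [-1.05, 2.28], [0.14, 2.33], [-1.42, 4.57], [0.1, 2.73], [-2.68, 2.68]. Speed limits (rad/s): [2.57, 2.57, 3.14, 3.14, 3.14, 3.14].

## Interface

Orientations are given as [roll, pitch, yaw] about the fixed x, y, z axes, in that order (R = Rz(yaw) Ry(pitch) Rx(roll)).
In Python, from rig import sensors, optics, sign_off gives the robot as it stands.
- The arm moves only by the tool move_arm, never from a script. Its argument "plan" is a list of rows, each an object of numbers: "rx", "ry", "rz": the turn, a rotation vector about the tool's x, y, z in degrees; "x", "y", "z": the shift along the tool's x, y, z in cm; "jaw": the finger opening in cm, from 0 to 8.54. A call has exactly 5 rows; each row shifts and turns the commanded pose from where the row before left it, along the tool's axes as they then stand; what a row does not reach is not made up. A row lasts 1/10 s, in which the tool goes at most 50 mm and 8.59 degrees, less where a joint would pass 70% of its speed; a pose out of reach is approached as far as the arm can. A call with a gripper value outside its range is refused whole. The fingers move at their own pace and stop on an object; "grip_force" is the grip in N (left out, the last holds). Time passes only in rows, so rows that do not move let the fingers close, or fill a call up. It gives the time, the measured TCP pose, the force and the opening at its end, in the units of the state.
- sensors.sense(): the state, without advancing time (a new reading comes with each control period).
- optics.read_camera(name): name is "scene" or "top" or "wrist"; returns the picture (480x640x3 uint8, blue, green, red); there is no depth.
- optics.camera_model(name): a dict with "fx", "fy", "cx", "cy" (pixels), "view" (4x4, takes a point from world to camera coordinates); the wrist camera has in their place "hand_eye" (4x4, takes a point from camera to tool coordinates, whose origin is the TCP and whose axes are the flange's). Camera axes: x right, y down, z forward; pixel columns grow to the right and rows downward; lengths in m; the calibration is good to about 2 mm. A picture is of the moment at which its call begins: read the wrist's pose just before it. camera_model takes no time and is no camera call.
- sign_off(): hands the job in, once; it reports no verdict.
The state is a dict: "t": time; "joint_pos": joint angles; "joint_velocities": joint speeds; "joint_torque": joint torques, N m; "position": TCP position; "eef_rot": TCP orientation; "force": force on the tool from outside, world axes, zero at the start; "torque": the same for the moment, N m; "grip_width": opening from 0.0 (shut) to 1.0 (fully open).
Only numpy, scipy, OpenCV 4.12 (cv2) and the standard library are available. Lean on these libraries where they do the work, as an engineer would, in place of code of your own. Each camera call takes 0.05 s, during which the arm holds its last target.

## Working session

There is one attempt and no reset: what is moved stays moved. The work goes in short steps, Python scripts to look and compute and a tool call to move; the robot and the scene stay as the last step left them, time stands still between calls to the robot, and variables do not carry over. Pictures are saved under pics/ and viewed, and the job is handed in when it is done.

Besides the shell and the picture viewer there is one more tool, called as name([rows], argument=value, ...), one row to a line, values as JSON. move_arm: Moves the arm, as the interface text tells. Its arguments: {"type":"object","properties":{"plan":{"type":"array"},"grip_force":{"type":"number"}},"required":["plan"]}

```bash
mkdir -p pics; ls; python3 - <<'E'
from rig import sensors, optics
import cv2
s=sensors.sense();print(s)
for n in("scene","top"):
    cv2.imwrite(f"pics/{n}0.png",optics.read_camera(n)); print(n,optics.camera_model(n))
print(optics.camera_model("wrist"))
E
```

```text
pics
{'t': 0.0, 'joint_pos': array([ 1.10454213e+00,  3.07592520e-01,  1.50765834e+00,  5.29098325e-06,
        1.32841018e+00, -7.34990025e-02]), 'joint_velocities': array([-8.93006334e-04,  4.07974986e-04, -1.20705569e-03,  7.58017531e-05,
       -1.39753300e-03, -1.61810060e-03]), 'joint_torque': array([ 1.13998904e-03, -4.57550991e+01, -2.51910567e+01, -4.42028067e-04,
        1.29864729e-02, -2.91937823e-06]), 'position': array([0.21994297, 0.53090956, 0.40377517]), 'eef_rot': array([-3.13953023e+00, -1.57007200e-04,  2.74883602e+00]), 'force': array([ 0.46356534,  0.10504098, -0.77598054]), 'torque': array([ 0.03127954,  0.00203391, -0.02239227]), 'grip_width': 1.0056013457210378}
scene {'fx': 611.32258588038, 'fy': 611.32258588038, 'cx': 322.429287064502, 'cy': 238.41156558840436, 'view': array([[ 0.47678169, -0.87896147,  0.01029294, -0.20823737],
       [-0.48386796, -0.27220798, -0.8317299 ,  0.33590203],
       [ 0.73386035,  0.39157317, -0.55508507,  0.70500068],
       [ 0.        ,  0.        ,  0.        ,  1.        ]])}
top {'fx': 457.3642150098177, 'fy': 457.3642150098177, 'cx': 318.3127291781611, 'cy': 240.26120965630506, 'view': array([[-0.00442294, -0.99988455,  0.01453687,  0.06264277],
       [-0.99158656,  0.00250464, -0.12942108,  0.56481319],
       [ 0.12936973, -0.01498699, -0.99148316,  0.86337138],
       [ 0.        ,  0.        ,  0.        ,  1.        ]])}
{'fx': 432.0615031811374, 'fy': 432.0615031811374, 'cx': 324.1720196738022, 'cy': 241.73811300240135, 'hand_eye': array([[ 2.90474921e-04, -9.63591497e-01, -2.67378650e-01,
         6.79181604e-02],
       [ 9.99999845e-01,  4.06838329e-04, -3.79802495e-04,
        -2.59167190e-04],
       [ 4.74754338e-04, -2.67378498e-01,  9.63591466e-01,
         3.12853772e-02],
       [ 0.00000000e+00,  0.00000000e+00,  0.00000000e+00,
         1.00000000e+00]])}
```

View pics/scene0.png

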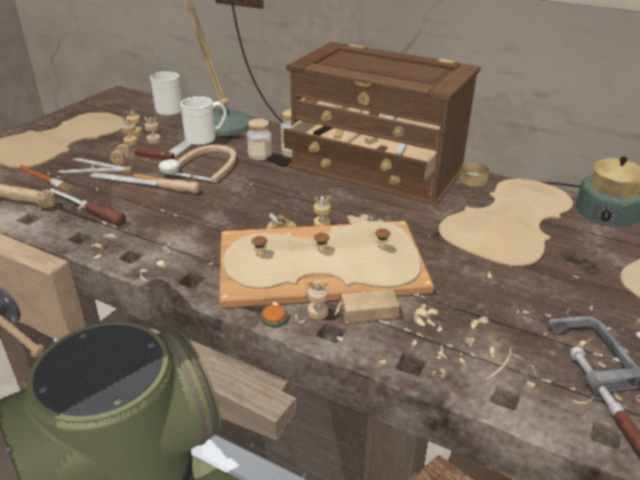

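View pics/top0.png

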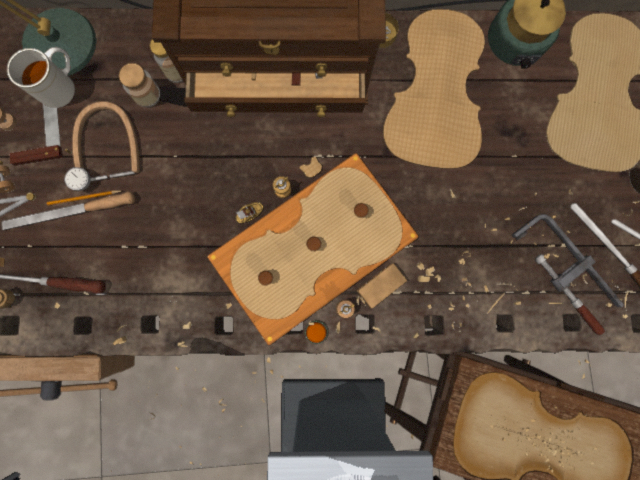

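The scene view shows the board, with the clamps, rosin and sanding block close beside it. In the top view the pin heads are at about (265,278), (315,244) and (362,210). Next I'll enlarge and rectify the board to see which end is broad, and measure the pins.

```bash
cat > h.py <<'E'
import numpy as np,cv2
from rig import optics
def ray(n,uv,z):
    c=optics.camera_model(n);V=c['view'];R=V[:3,:3];t=V[:3,3]
    o=-R.T@t; d=R.T@np.array([(uv[0]-c['cx'])/c['fx'],(uv[1]-c['cy'])/c['fy'],1])
    return o+d*(z-o[2])/d[2]
def proj(n,p):
    c=optics.camera_model(n);q=c['view'][:3,:3]@np.array(p)+c['view'][:3,3]
    return np.array([c['fx']*q[0]/q[2]+c['cx'],c['fy']*q[1]/q[2]+c['cy']])
E
python3 - <<'E'
from h import *
im=cv2.imread('pics/top0.png')
for uv in[(265,278),(315,244),(362,210)]: print(ray('top',uv,.0645))
# blobs
roi=im
hsv=cv2.cvtColor(im,cv2.COLOR_BGR2HSV)
for n,g in(('top',[(265,278),(315,244),(362,210)]),('scene',[(260,242),(321,238),(382,233)])):
    I=cv2.imread(f'pics/{n}0.png')
    c=cv2.resize(I[g[0][1]-110 if n=='top' else 180:][:240 if n=='top' else 150,200:440],None,fx=3.3,fy=2.5*1.0 if 0 else 3.3,interpolation=cv2.INTER_CUBIC)
    cv2.imwrite(f'pics/{n}z.png',c[:600]); print(c.shape)
# rectify blank plane z=.034
a=ray('top',(265,278),.0645);b=ray('top',(362,210),.0645)
m=(a+b)/2; u=(b-a)[:2];u/=np.linalg.norm(u);v=np.array([-u[1],u[0]])
P=[];Q=[]
for x,y in((-.2,-.12),(.2,-.12),(.2,.12),(-.2,.12)):
    w=m[:2]+x*u+y*v; P.append(proj('top',[w[0],w[1],.034]));Q.append((400+x*1900,260-y*1900))
H=cv2.getPerspectiveTransform(np.float32(P),np.float32(Q))
cv2.imwrite('pics/rect.png',cv2.warpPerspective(im,H,(800,520),flags=cv2.INTER_CUBIC))
print(np.linalg.norm(b-a))
E
```

```text
[0.4899994  0.16172309 0.0645    ]
[0.55418423 0.0674393  0.0645    ]
[ 0.61984424 -0.02321708  0.0645    ]
(792, 792, 3)
(495, 792, 3)
0.22597023649606218
```

View pics/rect.png

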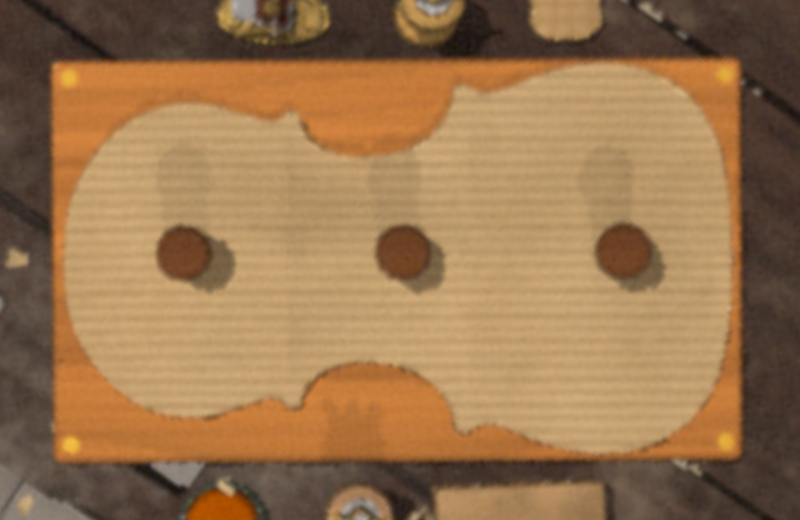

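View pics/topz.png

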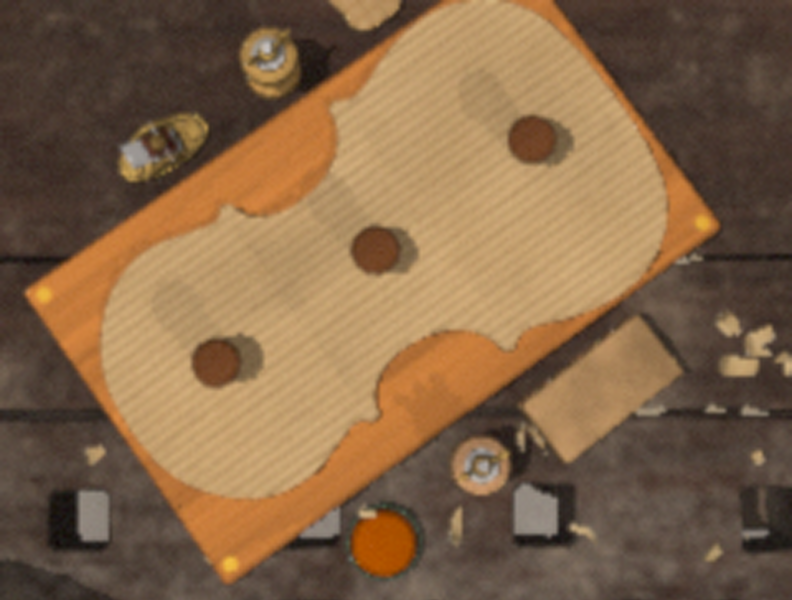

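View pics/scenez.png

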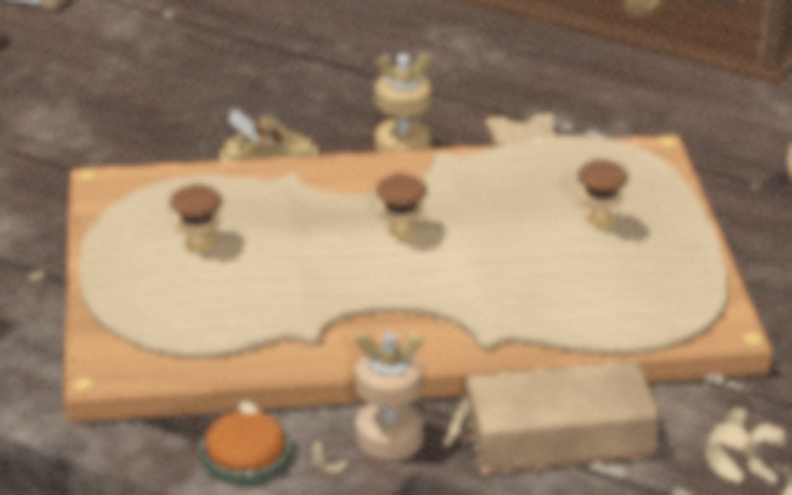

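The rectified view shows that the broad lower bout is on the right, so the lower pin is the one at top-view pixel (362,210), the upper pin is at (265,278) and the waist pin at (315,244). I'll refine the centres and check the heights with both cameras.

```bash
cat >> h.py <<'E'
def cen(im,g,r=13):
    x,y=g; hsv=cv2.cvtColor(im,cv2.COLOR_BGR2HSV)
    m=((im[:,:,2]<150)&(hsv[:,:,1]>120)&(hsv[:,:,0]<14)).astype(np.uint8)
    k=np.zeros_like(m);k[y-r:y+r+1,x-r:x+r+1]=m[y-r:y+r+1,x-r:x+r+1]
    n,l,s,c=cv2.connectedComponentsWithStats(k)
    i=1+np.argmax(s[1:,4]); return c[i],s[i]
def tri(a,b):
    A=[]
    for n,uv in(('top',a),('scene',b)):
        c=optics.camera_model(n);K=np.array([[c['fx'],0,c['cx']],[0,c['fy'],c['cy']],[0,0,1]])
        A.append(K@c['view'][:3])
    X=cv2.triangulatePoints(A[0],A[1],np.float64(a).reshape(2,1),np.float64(b).reshape(2,1));return (X[:3]/X[3]).ravel()
E
python3 - <<'E'
from h import *
T=cv2.imread('pics/top0.png');S=cv2.imread('pics/scene0.png')
for n,gt,gs in(('upper',(265,278),(260,241)),('mid',(314,244),(321,238)),('lower',(362,210),(382,233))):
    a,sa=cen(T,gt);b,sb=cen(S,gs); print(n,a,sa,b,sb,ray('top',a,.063).round(4),ray('scene',b,.063).round(4),tri(a,b).round(4))
E
```

```text
upper [265.07586207 277.57931034] [259 271  14  14 145] [259.31343284 240.94029851] [253 237  13   9  67] [0.4909 0.1617 0.063 ] [0.4884 0.1568 0.063 ] [0.492  0.1606 0.0597]
mid [313.65306122 243.27891156] [307 237  14  14 147] [321.66666667 237.53333333] [316 234  12   9  60] [0.5558 0.07   0.063 ] [0.5525 0.0651 0.063 ] [0.5571 0.0686 0.0592]
lower [360.83916084 209.96503497] [354 204  14  13 143] [382.43548387 233.37096774] [377 230  12   8  62] [ 0.6202 -0.0211  0.063 ] [ 0.6189 -0.0249  0.063 ] [ 0.6215 -0.0229  0.0607]
```

move_arm([
  {"x": -3.6,"y": -2.2,"jaw": 0},
  {"x": -3.6,"y": -2.2,"jaw": 0},
  {"x": -3.6,"y": -2.2,"jaw": 0},
  {"x": -3.6,"y": -2.2,"jaw": 0},
  {"x": -3.6,"y": -2.2,"jaw": 0},
], grip_force=20)

```text
$.plan[0]: bad value
```

move_arm([
  {"x": -3.6,"y": -2.2,"jaw": 0},
  {"x": -3.6,"y": -2.2,"jaw": 0},
  {"x": -3.6,"y": -2.2,"jaw": 0},
  {"x": -3.6,"y": -2.2,"jaw": 0},
  {"x": -3.6,"y": -2.2,"jaw": 0},
])

```text
$.plan[0]: bad value
```

move_arm([
  {"x": -3.6,"y": -2.2,"jaw": 0},
  {"x": -3.6,"y": -2.2,"jaw": 0},
  {"x": -3.6,"y": -2.2,"jaw": 0},
  {"x": -3.6,"y": -2.2,"jaw": 0},
  {"jaw": 0},
])

```text
$.plan[0]: bad value
```

move_arm([
  {"rx": 0,"ry": 0,"rz": 0,"x": -3.6,"y": -2.2,"z": 0,"jaw": 0},
  {"rx": 0,"ry": 0,"rz": 0,"x": -3.6,"y": -2.2,"z": 0,"jaw": 0},
  {"rx": 0,"ry": 0,"rz": 0,"x": -3.6,"y": -2.2,"z": 0,"jaw": 0},
  {"rx": 0,"ry": 0,"rz": 0,"x": -3.6,"y": -2.2,"z": 0,"jaw": 0},
  {"rx": 0,"ry": 0,"rz": 0,"x": -3.6,"y": -2.2,"z": 0,"jaw": 0},
], grip_force=20)

```text
t: 0.6
position: [0.3448, 0.3592, 0.4043]
eef_rot: [-3.141, -0.0, 2.749]
force: [0.6, 0.2, -0.2]
grip_width: 0.144
```

move_arm([
  {"rx": 0,"ry": 0,"rz": 0,"x": -3.6,"y": -2.2,"z": 0,"jaw": 0},
  {"rx": 0,"ry": 0,"rz": 0,"x": -3.6,"y": -2.2,"z": 0,"jaw": 0},
  {"rx": 0,"ry": 0,"rz": 0,"x": -3.6,"y": -2.2,"z": 0,"jaw": 0},
  {"rx": 0,"ry": 0,"rz": 0,"x": -3.6,"y": -2.2,"z": 0,"jaw": 0},
  {"rx": 0,"ry": 0,"rz": 0,"x": -3.6,"y": -2.2,"z": 0,"jaw": 0},
])

```text
t: 1.1
position: [0.4691, 0.1885, 0.4044]
eef_rot: [-3.141, -0.001, 2.749]
force: [0.7, 0.3, -0.3]
grip_width: -0.0
```

move_arm([
  {"rx": 0,"ry": 0,"rz": 0,"x": -3.6,"y": -2.2,"z": 0,"jaw": 0},
  {"rx": 0,"ry": 0,"rz": 0,"x": -3.6,"y": -2.2,"z": 0,"jaw": 0},
  {"rx": 0,"ry": 0,"rz": 0,"x": -3.6,"y": -2.2,"z": 0,"jaw": 0},
  {"rx": 0,"ry": 0,"rz": 0,"x": -3.6,"y": -2.2,"z": 0,"jaw": 0},
  {"rx": 0,"ry": 0,"rz": 0,"x": 0,"y": 0,"z": 0,"jaw": 0},
])

```text
t: 1.6
position: [0.5708, 0.0497, 0.4041]
eef_rot: [-3.14, 0.003, 2.744]
force: [0.4, 0.6, 0.1]
grip_width: -0.001
```

move_arm([
  {"rx": 0,"ry": 0,"rz": 0,"x": -2.4,"y": -1.6,"z": 0,"jaw": 0},
  {"rx": 0,"ry": 0,"rz": 0,"x": -2.4,"y": -1.6,"z": 2,"jaw": 0},
  {"rx": 0,"ry": 0,"rz": 0,"x": -2.4,"y": -1.6,"z": 3,"jaw": 0},
  {"rx": 0,"ry": 0,"rz": 0,"x": 0,"y": 0,"z": 4,"jaw": 0},
  {"rx": 0,"ry": 0,"rz": 0,"x": 0,"y": 0,"z": 3,"jaw": 0},
])

```text
t: 2.1
position: [0.6154, -0.0185, 0.2823]
eef_rot: [-3.141, -0.003, 2.747]
force: [-0.2, -0.3, -0.7]
grip_width: -0.001
```

```bash
cat >> h.py <<'E'
def go(xy,tipz):
    from rig import sensors
    from scipy.spatial.transform import Rotation as Ro
    s=sensors.sense();R=Ro.from_euler('xyz',s['eef_rot']).as_matrix()
    tip=s['position']+R@[0,0,.173]
    print('t',s['t'],'tip',tip.round(4),'F',s['force'].round(2),'rpy',s['eef_rot'].round(4))
    print('tool delta cm',(R.T@(np.array([*xy,tipz])-tip)*100).round(2))
L=(.620,-.022);M=(.556,.069);U=(.4905,.1605)
E
python3 - <<'E'
from h import *
go(L,.075)
cv2.imwrite('pics/scene1.png',optics.read_camera('scene'));cv2.imwrite('pics/top1.png',optics.read_camera('top'));cv2.imwrite('pics/wrist1.png',optics.read_camera('wrist'))
go(L,.075)
I=cv2.imread('pics/scene1.png')[120:330,200:480];cv2.imwrite('pics/scene1z.png',cv2.resize(I,None,fx=2.8,fy=2.8))
E
```

```text
t 2.1 tip [ 0.6149 -0.0184  0.1093] F [-0.22 -0.34 -0.69] rpy [-3.1411e+00 -2.5000e-03  2.7475e+00]
tool delta cm [-0.62 -0.14  3.43]
t 2.25 tip [ 0.6134 -0.0175  0.1093] F [0.44 1.14 0.42] rpy [-3.1399 -0.0065  2.7489]
tool delta cm [-0.8  -0.16  3.43]
```

View pics/scene1z.png

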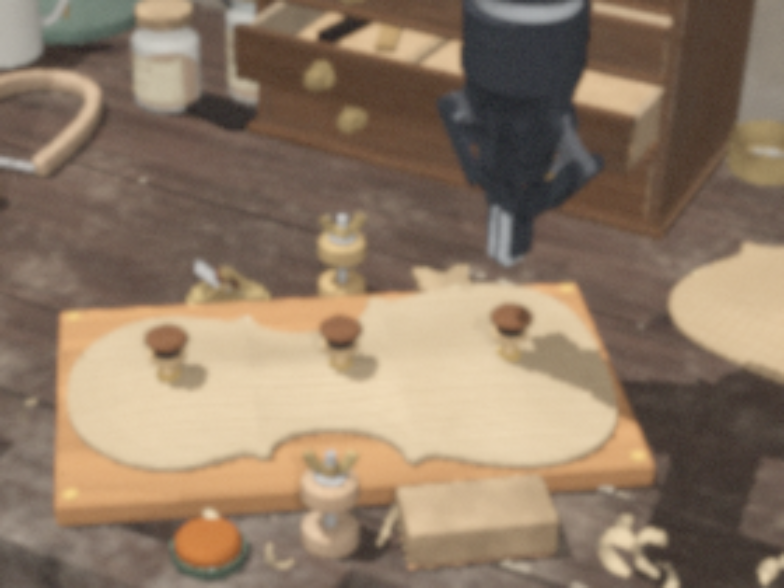

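View pics/wrist1.png

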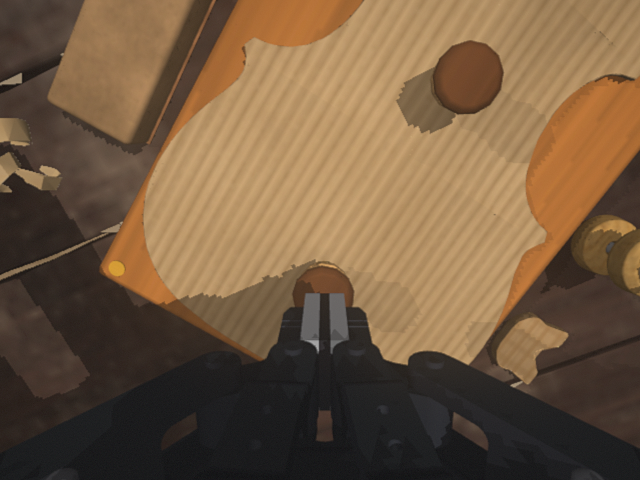

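The wrist view shows the shut fingertips near (325,293), partly over the lower pin head at (323,290), and the waist pin at (468,77). I'll cross-check the waist pin from the wrist camera.

```bash
python3 - <<'E'
from h import *
from rig import sensors
from scipy.spatial.transform import Rotation as Ro
s=sensors.sense();R=Ro.from_euler('xyz',s['eef_rot']).as_matrix();c=optics.camera_model('wrist');H=c['hand_eye']
for uv in((468,76),(323,293)):
    d=R@H[:3,:3]@np.array([(uv[0]-c['cx'])/c['fx'],(uv[1]-c['cy'])/c['fy'],1]);o=s['position']+R@H[:3,3]
    print((o+d*(.0635-o[2])/d[2]).round(4))
for p in((.620,-.022,.0635),(.556,.069,.0635)):
    q=H[:3,:3].T@(R.T@(np.array(p)-s['position'])-H[:3,3]);print(q[:2]/q[2]*c['fx']+[c['cx'],c['cy']], 'r',.0145/q[2]*c['fx'])
E
```

```text
[0.556  0.0694 0.0635]
[ 0.621  -0.0216  0.0635]
[321.46995569 291.44255363] r 31.170166233561083
[467.16068353  76.30613169] r 35.52874174586894
```

The wrist estimate agrees with the top camera to 1 mm. Now I'll line up over the lower pin and descend.

move_arm([
  {"rx": 0,"ry": 0,"rz": 0,"x": -0.7,"y": -0.2,"z": 1,"jaw": 0},
  {"rx": 0,"ry": 0,"rz": 0,"x": 0,"y": 0,"z": 1,"jaw": 0},
  {"rx": 0,"ry": 0,"rz": 0,"x": 0,"y": 0,"z": 1,"jaw": 0},
  {"rx": 0,"ry": 0,"rz": 0,"x": 0,"y": 0,"z": 0,"jaw": 0},
  {"rx": 0,"ry": 0,"rz": 0,"x": 0,"y": 0,"z": 0,"jaw": 0},
])

```text
t: 2.75
position: [0.6215, -0.0226, 0.2547]
eef_rot: [-3.141, -0.0, 2.749]
force: [0.1, 0.5, 0.4]
grip_width: -0.002
```

```bash
python3 -c "
from h import *
go(L,.06)"
```

```text
t 2.75 tip [ 0.6215 -0.0226  0.0817] F [0.12 0.53 0.41] rpy [-3.1415e+00 -4.0000e-04  2.7489e+00]
tool delta cm [ 0.16 -0.    2.17]
```

move_arm([
  {"rx": 0,"ry": 0,"rz": 0,"x": 0.1,"y": 0,"z": 0.5,"jaw": 0},
  {"rx": 0,"ry": 0,"rz": 0,"x": 0,"y": 0,"z": 0.5,"jaw": 0},
  {"rx": 0,"ry": 0,"rz": 0,"x": 0,"y": 0,"z": 0.5,"jaw": 0},
  {"rx": 0,"ry": 0,"rz": 0,"x": 0,"y": 0,"z": 0.2,"jaw": 0},
  {"rx": 0,"ry": 0,"rz": 0,"x": 0,"y": 0,"z": 0,"jaw": 0},
])

```text
t: 3.25
position: [0.6208, -0.0223, 0.2375]
eef_rot: [-3.142, -0.0, 2.749]
force: [0.6, 0.1, 0.7]
grip_width: 0.004
```

move_arm([
  {"rx": 0,"ry": 0,"rz": 0,"x": 0,"y": 0,"z": 0.1,"jaw": 0},
  {"rx": 0,"ry": 0,"rz": 0,"x": 0,"y": 0,"z": 0.1,"jaw": 0},
  {"rx": 0,"ry": 0,"rz": 0,"x": 0,"y": 0,"z": 0.1,"jaw": 0},
  {"rx": 0,"ry": 0,"rz": 0,"x": 0,"y": 0,"z": 0,"jaw": 0},
  {"rx": 0,"ry": 0,"rz": 0,"x": 0,"y": 0,"z": 0,"jaw": 0},
])

```text
t: 3.75
position: [0.6207, -0.0223, 0.2348]
eef_rot: [3.142, -0.0, 2.749]
force: [0.0, 1.2, 2.7]
grip_width: -0.001
```

move_arm([
  {"rx": 0,"ry": 0,"rz": 0,"x": 0,"y": 0,"z": 0.2,"jaw": 0},
  {"rx": 0,"ry": 0,"rz": 0,"x": 0,"y": 0,"z": 0.2,"jaw": 0},
  {"rx": 0,"ry": 0,"rz": 0,"x": 0,"y": 0,"z": 0.2,"jaw": 0},
  {"rx": 0,"ry": 0,"rz": 0,"x": 0,"y": 0,"z": 0,"jaw": 0},
  {"rx": 0,"ry": 0,"rz": 0,"x": 0,"y": 0,"z": 0,"jaw": 0},
])

```text
t: 4.25
position: [0.6208, -0.0223, 0.2285]
eef_rot: [-3.142, -0.0, 2.749]
force: [-0.5, 0.9, 2.2]
grip_width: -0.003
```

move_arm([
  {"rx": 0,"ry": 0,"rz": 0,"x": 0,"y": 0,"z": 0.1,"jaw": 0},
  {"rx": 0,"ry": 0,"rz": 0,"x": 0,"y": 0,"z": 0.1,"jaw": 0},
  {"rx": 0,"ry": 0,"rz": 0,"x": 0,"y": 0,"z": 0.1,"jaw": 0},
  {"rx": 0,"ry": 0,"rz": 0,"x": 0,"y": 0,"z": 0,"jaw": 0},
  {"rx": 0,"ry": 0,"rz": 0,"x": 0,"y": 0,"z": 0,"jaw": 0},
])

```text
t: 4.75
position: [0.6207, -0.0223, 0.2258]
eef_rot: [3.142, -0.0, 2.749]
force: [-0.8, -0.1, 3.8]
grip_width: -0.003
```

move_arm([
  {"rx": 0,"ry": 0,"rz": 0,"x": 0,"y": 0,"z": 0.1,"jaw": 0},
  {"rx": 0,"ry": 0,"rz": 0,"x": 0,"y": 0,"z": 0.1,"jaw": 0},
  {"rx": 0,"ry": 0,"rz": 0,"x": 0,"y": 0,"z": 0,"jaw": 0},
  {"rx": 0,"ry": 0,"rz": 0,"x": 0,"y": 0,"z": 0,"jaw": 0},
  {"rx": 0,"ry": 0,"rz": 0,"x": 0,"y": 0,"z": 0,"jaw": 0},
])

```text
t: 5.25
position: [0.6207, -0.0223, 0.2244]
eef_rot: [3.141, 0.0, 2.749]
force: [-2.4, 0.3, 6.5]
grip_width: 0.005
```

The force rose to 6.5 N, so the lower pin is at its stop. Retract straight up, then cross over to the upper pin.

move_arm([
  {"rx": 0,"ry": 0,"rz": 0,"x": 0,"y": 0,"z": -2,"jaw": 0},
  {"rx": 0,"ry": 0,"rz": 0,"x": 0,"y": 0,"z": -2.5,"jaw": 0},
  {"rx": 0,"ry": 0,"rz": 0,"x": 0,"y": 0,"z": -1.5,"jaw": 0},
  {"rx": 0,"ry": 0,"rz": 0,"x": 2.5,"y": 1.6,"z": 0,"jaw": 0},
  {"rx": 0,"ry": 0,"rz": 0,"x": 3.5,"y": 2.2,"z": 0,"jaw": 0},
])

```text
t: 5.75
position: [0.5813, 0.0349, 0.2842]
eef_rot: [3.141, 0.004, 2.746]
force: [0.2, 0.2, -0.2]
grip_width: -0.0
```

move_arm([
  {"rx": 0,"ry": 0,"rz": 0,"x": 3.5,"y": 2.2,"z": 0,"jaw": 0},
  {"rx": 0,"ry": 0,"rz": 0,"x": 3.5,"y": 2.2,"z": 0,"jaw": 0},
  {"rx": 0,"ry": 0,"rz": 0,"x": 3.5,"y": 2.2,"z": 0,"jaw": 0},
  {"rx": 0,"ry": 0,"rz": 0,"x": 2.5,"y": 1.5,"z": 0,"jaw": 0},
  {"rx": 0,"ry": 0,"rz": 0,"x": 0,"y": 0,"z": 0,"jaw": 0},
])

```text
t: 6.25
position: [0.4881, 0.1625, 0.2832]
eef_rot: [-3.141, -0.003, 2.752]
force: [0.7, 0.2, 0.2]
grip_width: 0.002
```

```bash
python3 - <<'E'
from h import *
go(U,.075)
cv2.imwrite('pics/scene2.png',optics.read_camera('scene'))
cv2.imwrite('pics/w2.png',optics.read_camera('wrist'))
go(U,.075)
I=cv2.imread('pics/scene2.png')[120:330,200:480];cv2.imwrite('pics/scene2z.png',cv2.resize(I,None,fx=2.8,fy=2.8))
E
```

```text
t 6.25 tip [0.4877 0.1625 0.1102] F [0.65 0.17 0.24] rpy [-3.1409e+00 -2.5000e-03  2.7523e+00]
tool delta cm [-0.35 -0.08  3.52]
t 6.35 tip [0.4909 0.1607 0.1106] F [ 0.22 -0.19 -0.32] rpy [-3.1415e+00  8.0000e-04  2.7508e+00]
tool delta cm [ 0.03 -0.03  3.56]
```

View pics/scene2z.png

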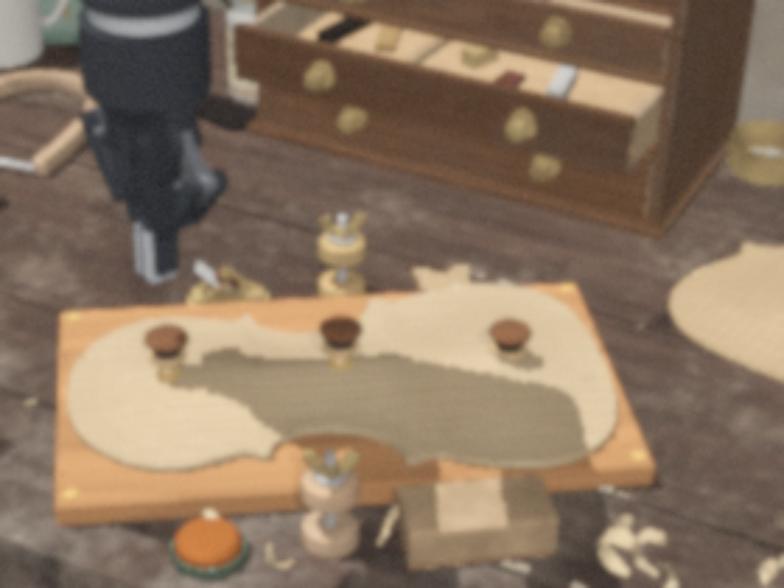

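View pics/w2.png

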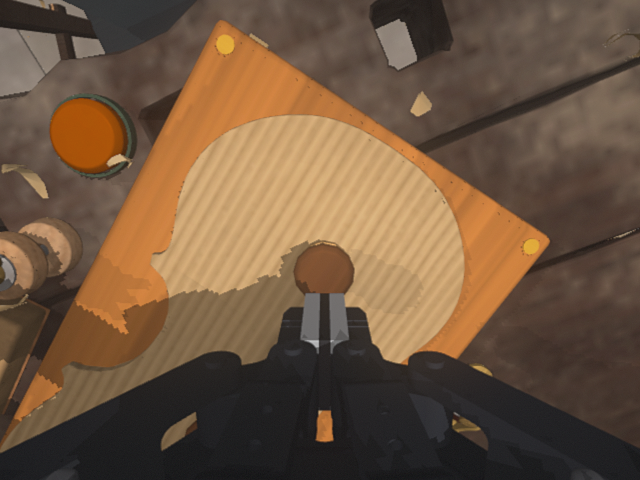

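The scene view shows the lower head at (510,333), clearly lower, with the board and bystanders unmoved. The wrist view shows the upper head at (323,272).

```bash
python3 - <<'E'
from h import *
from rig import sensors
from scipy.spatial.transform import Rotation as Ro
s=sensors.sense();R=Ro.from_euler('xyz',s['eef_rot']).as_matrix();c=optics.camera_model('wrist');H=c['hand_eye']
for uv in((323,272),):
    d=R@H[:3,:3]@np.array([(uv[0]-c['cx'])/c['fx'],(uv[1]-c['cy'])/c['fy'],1]);o=s['position']+R@H[:3,3]
    print((o+d*(.0635-o[2])/d[2]).round(4))
cv2.imwrite('pics/w3.png',optics.read_camera('wrist'));go(U,.075)
I=cv2.imread('pics/w3.png');print(cen(I,(323,272),34))
E
```

```text
[0.4896 0.1603 0.0635]
t 6.4 tip [0.4915 0.1602 0.1106] F [-0.96  0.45 -0.43] rpy [3.1415e+00 1.1000e-03 2.7495e+00]
tool delta cm [ 0.11 -0.01  3.56]
(array([323.80318091, 268.13956262]), array([ 294,  241,   60,   53, 2515], dtype=int32))
```

Good; it's within 2 mm. Descend on the upper pin.

move_arm([
  {"rx": 0,"ry": 0,"rz": 0,"x": 0.15,"y": 0,"z": 1.2,"jaw": 0},
  {"rx": 0,"ry": 0,"rz": 0,"x": 0,"y": 0,"z": 1.2,"jaw": 0},
  {"rx": 0,"ry": 0,"rz": 0,"x": 0,"y": 0,"z": 1.2,"jaw": 0},
  {"rx": 0,"ry": 0,"rz": 0,"x": 0,"y": 0,"z": 0.5,"jaw": 0},
  {"rx": 0,"ry": 0,"rz": 0,"x": 0,"y": 0,"z": 0,"jaw": 0},
])

```text
t: 6.9
position: [0.4892, 0.1604, 0.2414]
eef_rot: [-3.14, -0.002, 2.748]
force: [-1.1, -0.7, 0.2]
grip_width: -0.005
```

move_arm([
  {"rx": 0,"ry": 0,"rz": 0,"x": 0,"y": 0,"z": 0.2,"jaw": 0},
  {"rx": 0,"ry": 0,"rz": 0,"x": 0,"y": 0,"z": 0.2,"jaw": 0},
  {"rx": 0,"ry": 0,"rz": 0,"x": 0,"y": 0,"z": 0.2,"jaw": 0},
  {"rx": 0,"ry": 0,"rz": 0,"x": 0,"y": 0,"z": 0.2,"jaw": 0},
  {"rx": 0,"ry": 0,"rz": 0,"x": 0,"y": 0,"z": 0,"jaw": 0},
])

```text
t: 7.4
position: [0.4897, 0.161, 0.235]
eef_rot: [3.141, 0.001, 2.749]
force: [1.3, -1.1, 2.3]
grip_width: -0.001
```

move_arm([
  {"rx": 0,"ry": 0,"rz": 0,"x": 0,"y": 0,"z": 0.2,"jaw": 0},
  {"rx": 0,"ry": 0,"rz": 0,"x": 0,"y": 0,"z": 0.2,"jaw": 0},
  {"rx": 0,"ry": 0,"rz": 0,"x": 0,"y": 0,"z": 0.2,"jaw": 0},
  {"rx": 0,"ry": 0,"rz": 0,"x": 0,"y": 0,"z": 0.2,"jaw": 0},
  {"rx": 0,"ry": 0,"rz": 0,"x": 0,"y": 0,"z": 0,"jaw": 0},
])

```text
t: 7.9
position: [0.4897, 0.161, 0.2265]
eef_rot: [3.141, 0.0, 2.749]
force: [2.8, 0.2, 2.6]
grip_width: 0.002
```

move_arm([
  {"rx": 0,"ry": 0,"rz": 0,"x": 0,"y": 0,"z": 0.1,"jaw": 0},
  {"rx": 0,"ry": 0,"rz": 0,"x": 0,"y": 0,"z": 0.1,"jaw": 0},
  {"rx": 0,"ry": 0,"rz": 0,"x": 0,"y": 0,"z": 0,"jaw": 0},
  {"rx": 0,"ry": 0,"rz": 0,"x": 0,"y": 0,"z": 0,"jaw": 0},
  {"rx": 0,"ry": 0,"rz": 0,"x": 0,"y": 0,"z": 0,"jaw": 0},
])

```text
t: 8.4
position: [0.4897, 0.161, 0.2251]
eef_rot: [3.141, 0.001, 2.749]
force: [0.7, 0.2, 6.0]
grip_width: 0.0
```

At its stop (6 N). On to the waist pin.

move_arm([
  {"rx": 0,"ry": 0,"rz": 0,"x": 0,"y": 0,"z": -2,"jaw": 0},
  {"rx": 0,"ry": 0,"rz": 0,"x": 0,"y": 0,"z": -2.5,"jaw": 0},
  {"rx": 0,"ry": 0,"rz": 0,"x": 0,"y": 0,"z": -1.5,"jaw": 0},
  {"rx": 0,"ry": 0,"rz": 0,"x": -2.0,"y": -1.2,"z": 0,"jaw": 0},
  {"rx": 0,"ry": 0,"rz": 0,"x": -3.2,"y": -2.0,"z": 0,"jaw": 0},
])

```text
t: 8.9
position: [0.5238, 0.1123, 0.2848]
eef_rot: [-3.141, -0.002, 2.752]
force: [0.9, 0.4, 0.1]
grip_width: -0.004
```

move_arm([
  {"rx": 0,"ry": 0,"rz": 0,"x": -2.8,"y": -1.8,"z": 0,"jaw": 0},
  {"rx": 0,"ry": 0,"rz": 0,"x": -1.6,"y": -1.0,"z": 0,"jaw": 0},
  {"rx": 0,"ry": 0,"rz": 0,"x": 0,"y": 0,"z": 0,"jaw": 0},
  {"rx": 0,"ry": 0,"rz": 0,"x": 0,"y": 0,"z": 0,"jaw": 0},
  {"rx": 0,"ry": 0,"rz": 0,"x": 0,"y": 0,"z": 0,"jaw": 0},
])

```text
t: 9.4
position: [0.554, 0.0696, 0.2842]
eef_rot: [-3.141, -0.002, 2.749]
force: [-0.1, -0.2, 1.2]
grip_width: -0.001
```

```bash
python3 - <<'E'
from h import *
cv2.imwrite('pics/scene4.png',optics.read_camera('scene'))
go(M,.075)
I=cv2.imread('pics/scene4.png')[120:330,200:480];cv2.imwrite('pics/scene4z.png',cv2.resize(I,None,fx=2.8,fy=2.8))
E
```

```text
t 9.45 tip [0.5537 0.0698 0.1114] F [-0.73  0.74  0.03] rpy [-3.1413e+00 -1.9000e-03  2.7497e+00]
tool delta cm [-0.25  0.02  3.63]
```

View pics/scene4z.png

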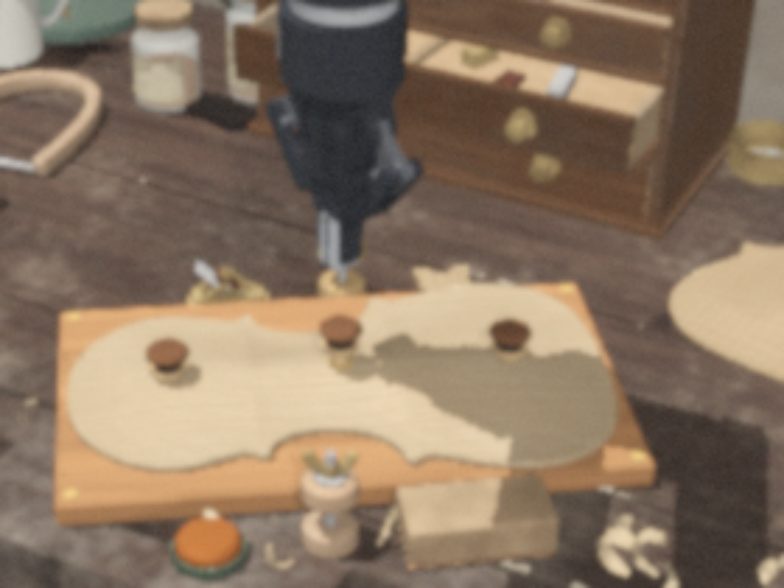

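The upper head (167,354) and lower head (510,333) are both down, and the waist head (340,331) is still up with the fingertips above it. Descend.

move_arm([
  {"rx": 0,"ry": 0,"rz": 0,"x": -0.2,"y": 0,"z": 1.2,"jaw": 0},
  {"rx": 0,"ry": 0,"rz": 0,"x": 0,"y": 0,"z": 1.2,"jaw": 0},
  {"rx": 0,"ry": 0,"rz": 0,"x": 0,"y": 0,"z": 1.2,"jaw": 0},
  {"rx": 0,"ry": 0,"rz": 0,"x": 0,"y": 0,"z": 0.5,"jaw": 0},
  {"rx": 0,"ry": 0,"rz": 0,"x": 0,"y": 0,"z": 0,"jaw": 0},
])

```text
t: 9.95
position: [0.5563, 0.0681, 0.2421]
eef_rot: [-3.14, -0.003, 2.749]
force: [-0.5, 0.2, 0.2]
grip_width: -0.001
```

move_arm([
  {"rx": 0,"ry": 0,"rz": 0,"x": 0,"y": 0,"z": 0.2,"jaw": 0},
  {"rx": 0,"ry": 0,"rz": 0,"x": 0,"y": 0,"z": 0.2,"jaw": 0},
  {"rx": 0,"ry": 0,"rz": 0,"x": 0,"y": 0,"z": 0.2,"jaw": 0},
  {"rx": 0,"ry": 0,"rz": 0,"x": 0,"y": 0,"z": 0.2,"jaw": 0},
  {"rx": 0,"ry": 0,"rz": 0,"x": 0,"y": 0,"z": 0,"jaw": 0},
])

```text
t: 10.45
position: [0.5572, 0.068, 0.236]
eef_rot: [3.141, 0.001, 2.749]
force: [0.1, -0.3, 0.8]
grip_width: -0.001
```

move_arm([
  {"rx": 0,"ry": 0,"rz": 0,"x": 0,"y": 0,"z": 0.2,"jaw": 0},
  {"rx": 0,"ry": 0,"rz": 0,"x": 0,"y": 0,"z": 0.2,"jaw": 0},
  {"rx": 0,"ry": 0,"rz": 0,"x": 0,"y": 0,"z": 0.2,"jaw": 0},
  {"rx": 0,"ry": 0,"rz": 0,"x": 0,"y": 0,"z": 0.1,"jaw": 0},
  {"rx": 0,"ry": 0,"rz": 0,"x": 0,"y": 0,"z": 0,"jaw": 0},
])

```text
t: 10.95
position: [0.5572, 0.068, 0.2286]
eef_rot: [3.141, 0.0, 2.749]
force: [-0.1, -0.3, 2.4]
grip_width: -0.002
```

move_arm([
  {"rx": 0,"ry": 0,"rz": 0,"x": 0,"y": 0,"z": 0.1,"jaw": 0},
  {"rx": 0,"ry": 0,"rz": 0,"x": 0,"y": 0,"z": 0.1,"jaw": 0},
  {"rx": 0,"ry": 0,"rz": 0,"x": 0,"y": 0,"z": 0.1,"jaw": 0},
  {"rx": 0,"ry": 0,"rz": 0,"x": 0,"y": 0,"z": 0,"jaw": 0},
  {"rx": 0,"ry": 0,"rz": 0,"x": 0,"y": 0,"z": 0,"jaw": 0},
])

```text
t: 11.45
position: [0.5572, 0.068, 0.2259]
eef_rot: [3.141, 0.001, 2.749]
force: [1.7, 0.6, 2.9]
grip_width: 0.001
```

move_arm([
  {"rx": 0,"ry": 0,"rz": 0,"x": 0,"y": 0,"z": 0.1,"jaw": 0},
  {"rx": 0,"ry": 0,"rz": 0,"x": 0,"y": 0,"z": 0.1,"jaw": 0},
  {"rx": 0,"ry": 0,"rz": 0,"x": 0,"y": 0,"z": 0,"jaw": 0},
  {"rx": 0,"ry": 0,"rz": 0,"x": 0,"y": 0,"z": 0,"jaw": 0},
  {"rx": 0,"ry": 0,"rz": 0,"x": 0,"y": 0,"z": 0,"jaw": 0},
])

```text
t: 11.95
position: [0.5572, 0.068, 0.2243]
eef_rot: [3.141, 0.001, 2.749]
force: [0.9, -0.4, 7.9]
grip_width: 0.001
```

move_arm([
  {"rx": 0,"ry": 0,"rz": 0,"x": 0,"y": 0,"z": -2,"jaw": 0},
  {"rx": 0,"ry": 0,"rz": 0,"x": 0,"y": 0,"z": -3,"jaw": 0},
  {"rx": 0,"ry": 0,"rz": 0,"x": 0,"y": 0,"z": -4,"jaw": 0},
  {"rx": 0,"ry": 0,"rz": 0,"x": 0,"y": 0,"z": -4,"jaw": 0},
  {"rx": 0,"ry": 0,"rz": 0,"x": 0,"y": 0,"z": 0,"jaw": 0},
])

```text
t: 12.45
position: [0.5584, 0.0682, 0.3587]
eef_rot: [3.138, 0.008, 2.749]
force: [1.7, 0.7, 0.5]
grip_width: 0.002
```

```bash
python3 - <<'E'
from h import *
cv2.imwrite('pics/scene5.png',optics.read_camera('scene'))
cv2.imwrite('pics/top5.png',optics.read_camera('top'))
go(M,.075)
I=cv2.imread('pics/scene5.png');I=I[120:330,200:480];cv2.imwrite('pics/scene5z.png',cv2.resize(I,None,fx=2.8,fy=2.8))
S=cv2.imread('pics/scene0.png');S5=cv2.imread('pics/scene5.png')
for g in((260,244),(321,240),(382,235)):print(cen(S,g)[0],cen(S5,g)[0])
E
```

```text
t 12.55 tip [0.5566 0.0681 0.181 ] F [-0.22 -0.14 -0.28] rpy [3.1413e+00 3.0000e-04 2.7488e+00]
tool delta cm [ 0.09  0.06 10.6 ]
[259.31343284 240.94029851] [260.78947368 248.36842105]
[321.66666667 237.53333333] [322.57142857 244.71428571]
[382.43548387 233.37096774] [382.03773585 238.88679245]
```

View pics/scene5z.png

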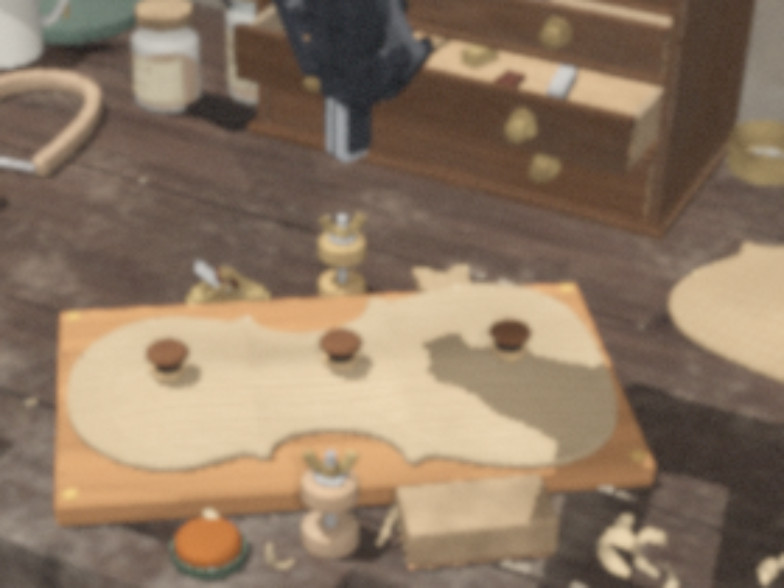

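All three heads are down, at (167,354), (340,344) and (510,333). The board and bystanders are where they started, and the arm is clear of everything.

```bash
python3 -c "
from rig import sign_off
print(sign_off())"
```

```text
the job is handed in; nothing more can be done
None
```

I pressed the three pins down with shut fingertips in the order asked: lower bout, then upper bout, then waist. I then lifted the arm clear and handed the job in at about 12.6 s of the 42 s allowed. No verdict was given.

- **Pins down:** All three ended at the same fingertip height, about 51–52 mm above the bench. There the force rose from about 3 N to 6.5, 6.0 and 7.9 N (20 N allowed), which I take as each pin reaching its stop. The joint values could not be read directly.
- **Last picture:** All three heads sit lower, and I saw no movement of the board or of the things beside it. That was judged by eye from the scene camera; I took a top view as well but did not compare it.
- **Disagreements:** At the start the top and scene cameras differed by about 4–5 mm on where the pins were. The wrist camera matched the top camera to about 1 mm, so I used the top camera's positions. My first move call was refused because rows need all seven values; nothing had moved.

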